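# Check a slide carrier's width in the bench gauge

## Robot

A 6-joint arm with a two-finger parallel gripper is mounted at the origin on the work surface. World frame = base frame: x ahead of the robot, y to its left, z up, the work surface at z = 0. Lengths are in mm, angles in rad, forces in N, time in s.
With the tool pointing down it reaches from about 350 to 975 mm from the base axis. Payload 7.1 kg.
Tool frame: the origin (TCP) lies midway between the tips of the shut fingers; the grasp point (between the pads) lies 19 mm behind it; z points along the fingers, y is the line along which they close (so a half turn about z gives the same grasp; the last joint's range is limited). The gripper opens to 88 mm and grips with 3 to 60 N. Pads are 20 mm wide; open, the fingers measure 115 mm over their backs; the gripper's body (75 mm by 178 mm) begins 61 mm behind the grasp point.
Start: joints at [-1.222, 0.423, 1.63, -0, 1.089, -0.019], TCP at [224.743, -583.177, 222.675] pointing down, gripper open.
Joint ranges: [-3, 3], [-0.9, 2.11], [0.09, 2.58], [-1.31, 4.45], [0.11, 2.69], [-2.54, 2.54]. Speed limits (rad/s): [2.39, 2.39, 3.01, 3.14, 3.14, 3.14].

## Interface

Orientations are given as a rotation vector (axis times angle).
In Python, from workcell import get_obs, get_image, camera_params, close_job gives the robot as it stands.
- The arm moves only by the shell command python3 -m creep 'ROWS' [OPENING]. ROWS is a JSON object of lists of equal length, an entry for each row: "delta_pos": the shift along the tool's x, y, z in m, a list of three; "twist": the turn, a rotation vector about the tool's x, y, z in degrees, a list of three. A call has 1 to 20 rows; each row shifts and turns the commanded pose from where the row before left it, along the tool's axes as they then stand; what a row does not reach is not made up. A row lasts 1/12 s, in which the tool goes at most 41.7 mm and 7.16 degrees, less where a joint would pass 70% of its speed; a pose out of reach is approached as far as the arm can. A call with a gripper value outside its range is refused whole. OPENING is the opening, from 0 (shut) to 1 (fully open), set as the call begins (- or left out, the last holds). The fingers move at their own pace and stop on an object; the grip force is fixed at half the most. Time passes only in rows, so rows that do not move let the fingers close. It gives the time, the measured TCP pose, the force, the opening and the grip force at its end, in the units of the state.
- get_obs(): the state, without advancing time (a new reading comes with each control period).
- get_image(name): name is "side" or "top" or "wrist"; returns (picture, depth): 400x640x3 uint8, red, green, blue; 400x640 float32, mm along the optical axis (not along the pixel's ray), 0 where there is no reading.
- camera_params(name): a dict with "camera_matrix" (3x3 intrinsics, pixels), "extrinsics" (4x4, takes a point from camera to world coordinates). Camera axes: x right, y down, z forward; pixel columns grow to the right and rows downward; lengths in mm; the calibration is good to about 2 mm. A picture is of the moment at which its call begins: read the wrist's pose just before it. camera_params takes no time and is no camera call; for the wrist camera it gives the pose at the moment of the call.
- close_job(): hands the job in; it is judged then, once.
The state is a dict: "t": time; "qpos": joint angles; "qvel": joint speeds; "joint_torque": joint torques, N m; "ee_pos": TCP position; "orientation": TCP orientation; "ft_force": force on the tool from outside, world axes, zero at the start; "moment": the same for the moment, N m; "width": finger opening in mm; "grasp_force": force on a finger pad.
Only numpy, scipy, OpenCV 4.12 (cv2) and the standard library are available. Lean on these libraries where they do the work, as an engineer would, in place of code of your own. Each camera call takes 0.05 s, during which the arm holds its last target. There are 200 camera calls.

## Task

Open the case's lid until it rests back on its stop and take out the rectangular aluminium carrier, leaving the round adapter inside. Without dropping it, lay the carrier flat on the bench gauge's bed, centred across the bed with its long sides facing the jaws; there is no room for fingers between it and the jaws, so set it down on the mat first and take it again by its ends. Then slide the jaw gently shut by its post until the carrier is snug and square against the fixed jaw and the sprung face is pressed in about half way, and leave it so, with the lid open and the things around undisturbed.

Things in the scene. Friction and masses are not known exactly. Their poses are not given: they have to be found in the camera images.
- case: grey plastic storage case, fixed to the bench, 122 (x) x 147 (y) x 42 mm high without the lid; walls and floor 5 mm; a full-height middle wall (5 mm, at y=0) makes two compartments, each 112 (x) by 66 (y) mm, with centres at y = +35.5 and -35.5 mm. Origin: centre of the underside; +x points to the hinge side, z up
- lid (a joint): the case's lid, 0.16 kg: rad, 0 closed, 1.9 fully open on its stop (leaning back past upright; it falls shut if let go before upright). The hinge runs along the case's y at its +x rim, 46 mm above the bench; the lid plate is 122 x 147 x 8 mm
- lid_tab (a point): grip point of the lid's black tab: 34 mm wide (y), 10 mm thick, sticking out 36 mm beyond the lid's free edge, in the lid's plane; the point is 143 mm from the hinge, 15 mm from the tab's free end. Moves with the lid; axes: x from the free edge towards the hinge, y along the hinge
- lid_hinge (a point): middle of the lid's hinge line, which runs along y
- carrier: rectangular aluminium slide carrier, 34 (x) x 60 (y) x 18 (z) mm, about 0.11 kg, loose, flat in one of the case's compartments with its ends 3 mm from the compartment's walls. Origin: centre of the underside; y is its long axis
- adapter: round aluminium adapter, 46 mm across, 18 mm high, loose in the other compartment; leave it there. Origin: centre of the underside
- mat: black rubber mat fixed on the bench, 130 x 150 x 3 mm, free for setting things down. Origin: centre of the underside
- gauge: bench gauge, fixed: steel bed 44 (x) x 230 (y) mm, top 24 mm above the bench, two jaws 44 mm wide (x), tops 62 mm above the bench. Fixed jaw at the -y end, its face at y = -80 mm; the other jaw slides along y. Origin: centre of the underside. Closed on the carrier, the carrier's long axis lies along x and its centre at x = 0, y = -63 mm
- bed (a point): point on the bed's top (24 mm above the bench) where the carrier's underside centre ends up: 17 mm from the fixed jaw's face; axes as the gauge's
- jaw (a joint): travel of the sliding jaw, m: 0 fully open (54 mm between fixed jaw and sprung face), grows as it closes towards the gauge's -y, at most 0.05. It slides stiffly (about 6 N) and stays where it is left; at 0.020 its sprung face would just meet the carrier lying against the fixed jaw
- jaw_grip (a point): grip point on the black post on top of the sliding jaw: post 28 (x) x 16 (y) mm, from 61 to 87 mm above the bench; the point is on its axis, 83 mm above the bench; axes as the gauge's
- face (a joint): how far the sprung face on the sliding jaw is pressed in towards the jaw, m: 0 free (8 mm gap behind it), 0.008 bottomed; 0.5 N per mm. This is how the gauge registers contact
- face_front (a point): middle of the sprung face's front, 18.5 mm above its bottom edge on the bed; axes as the gauge's. The plate is 44 (x) x 8 (y) x 36 mm
- spray: white closed bottle, 56 mm across, 160 mm high, loose bystander. Origin: centre of the underside
- tipbox: white box with a clear top, 85 x 120 x 56 mm, loose bystander. Origin: centre of the underside
- cap: black round cap, 52 mm across, 22 mm high, loose bystander. Origin: centre of the underside

How it is judged:
By the outcome, as a careful person would: the job done as asked, in the order asked, and still so for the second after the job is handed in, with the robot touching nothing.
It also fails if it takes over 72 s, if anything falls off the work surface, if the arm or the gripper's body presses on something with over 40 N, if the wrist force passes 120 N, or if a joint passes its speed limit or range.

## Working session

There is one attempt and no reset: what is moved stays moved. The work goes in short steps, Python scripts to look and compute and a shell command to move; the robot and the scene stay as the last step left them, time stands still between calls to the robot, and variables do not carry over. Pictures are saved under pics/ and viewed, at most 10 in all, crops included, and the job is handed in when it is done.

```bash
mkdir -p pics; ls
python3 - <<'E'
from workcell import *
import cv2,numpy as np
print(get_obs())
for n in ("top","side"):
    im,d=get_image(n); cv2.imwrite(f"pics/{n}0.png",im[:,:,::-1]); np.savez(f"{n}0.npz",im=im,d=d)
    p=camera_params(n); print(n,p)
E
```

```text
pics
{'t': 0.0, 'qpos': array([-1.22200345e+00,  4.23840602e-01,  1.63066225e+00,  1.02746353e-05,
        1.08859347e+00, -1.90012056e-02]), 'qvel': array([ 6.17951898e-04, -5.61488122e-04, -2.82151412e-05, -2.42608957e-04,
        2.35875045e-04,  8.06010675e-04]), 'joint_torque': array([-1.86005433e-03, -5.44630659e+01, -2.73669416e+01,  6.41836622e-02,
        2.27121584e-02, -1.25349575e-04]), 'ee_pos': array([ 224.56478043, -582.68345363,  221.91274357]), 'orientation': array([-3.08716243e+00, -5.74199931e-01,  3.73437977e-04]), 'ft_force': array([ 0.06102702, -0.60775739,  0.51635075]), 'moment': array([ 0.02747691,  0.01784625, -0.00887288]), 'grasp_force': 0.0, 'width': 87.89947317703127}
top {'camera_matrix': array([[513.8361802 ,   0.        , 324.09085497],
       [  0.        , 513.8361802 , 202.65402053],
       [  0.        ,   0.        ,   1.        ]]), 'extrinsics': array([[ 1.33856275e-04, -9.91863557e-01,  1.27305408e-01,
         4.14754336e+02],
       [-9.99990627e-01, -6.83703479e-04, -4.27543144e-03,
         4.06550580e-01],
       [ 4.32768379e-03, -1.27303642e-01, -9.91854351e-01,
         1.41998332e+03],
       [ 0.00000000e+00,  0.00000000e+00,  0.00000000e+00,
         1.00000000e+00]])}
side {'camera_matrix': array([[444.17114403,   0.        , 316.86553064],
       [  0.        , 444.17114403, 195.44063699],
       [  0.        ,   0.        ,   1.        ]]), 'extrinsics': array([[-9.92275678e-01, -6.67361918e-02,  1.04571793e-01,
         4.89649742e+02],
       [-1.22771813e-01,  6.49108963e-01, -7.50722743e-01,
         8.56633622e+02],
       [-1.77781114e-02, -7.57762387e-01, -6.52288359e-01,
         8.15313134e+02],
       [ 0.00000000e+00,  0.00000000e+00,  0.00000000e+00,
         1.00000000e+00]])}
```

View pics/top0.png

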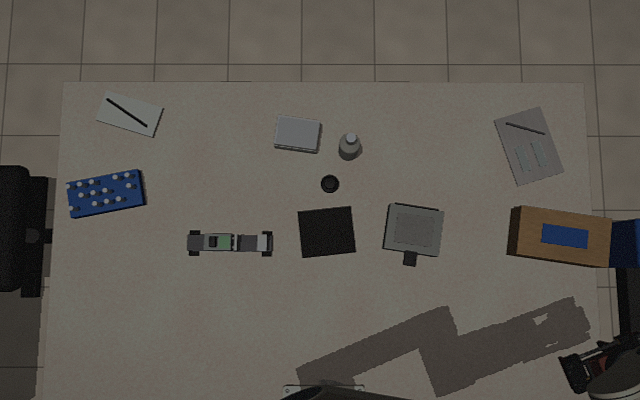

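View pics/side0.png

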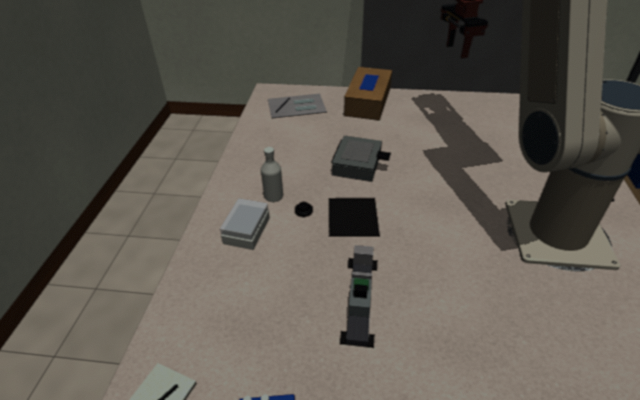

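The top picture shows the case at about (414,230) with its tab towards the robot at (410,258), the mat at (326,231), and the gauge at (230,242). The gauge's fixed jaw is on the right at (264,242) and its post at (213,242). The cap is at (330,184), the spray at (349,147) and the tip box at (298,134). The side picture agrees.

```bash
cat > h.py <<'E'
from workcell import *
import cv2,numpy as np
from scipy.spatial.transform import Rotation as R
def world(d,p):
    K,E=p["camera_matrix"],p["extrinsics"]
    v,u=np.mgrid[:d.shape[0],:d.shape[1]]
    c=np.stack([(u-K[0,2])/K[0,0]*d,(v-K[1,2])/K[1,1]*d,d],-1)
    return c@E[:3,:3].T+E[:3,3]
def plane(uv,z,p):
    K,E=p["camera_matrix"],p["extrinsics"]
    uv=np.atleast_2d(uv).astype(float)
    r=np.c_[(uv[:,0]-K[0,2])/K[0,0],(uv[:,1]-K[1,2])/K[1,1],np.ones(len(uv))]@E[:3,:3].T
    return E[:3,3]+r*((z-E[2,3])/r[:,2])[:,None]
def rect(W,m):
    P=W[m][:,:2].astype(np.float32); r=cv2.minAreaRect(P); return np.round(r[0],1),np.round(r[1],1),round(r[2],1),len(P),np.round(W[m].mean(0),1)
E
python3 - <<'E'
from h import *
f=np.load("top0.npz");im,d=f["im"],f["d"];p=camera_params("top");W=world(d,p)
u,v=np.meshgrid(range(640),range(400))
def box(a,b,c,e):return (u>=a)&(u<=c)&(v>=b)&(v<=e)&(d>0)
z=W[...,2]
g=im.max(2)
for n,m in dict(case=box(375,195,450,256)&(z>35),tab=box(395,240,425,275)&(z>25)&(g<60),mat=box(290,195,362,265)&(g<45),gauge=box(180,220,280,262)&(z>14),gjaws=box(180,220,280,262)&(z>52),post=box(180,220,280,262)&(z>72),cap=box(315,170,345,197)&(z>10)).items():
    print(n,rect(W,m))
print(np.round(np.percentile(z[box(375,195,450,256)],[5,50,95]),1))
row=W[242,185:278]; print([(185+i,*np.round(r[1:]).astype(int),g[242,185+i]) for i,r in enumerate(row)][::2])
a=cv2.resize(im[185:280,180:460,::-1],None,fx=2.8,fy=2.8,interpolation=cv2.INTER_CUBIC); cv2.imwrite("pics/c.png",np.clip(a*1.8,0,255))
E
```

```text
case (array([ 515.4, -246.4]), array([148.7, 142.1]), 81.1, 2662, array([ 518.8, -245.6,   49.8]))
tab (array([ 451.3, -236. ]), array([76.9, 56.9]), 81.8, 203, array([ 444.4, -233.7,   49.8]))
mat (array([516.1, -11.4]), array([128.5, 148. ]), 6.1, 2452, array([516. , -11.6,   2.4]))
gauge (array([484.7, 251.7]), array([231.3,  45. ]), 89.2, 1432, array([484.3, 247.5,  43.6]))
gjaws (array([484.5, 229.4]), array([167. ,  42.6]), 90.0, 680, array([484.2, 242.8,  64.2]))
post (array([485.6, 284.9]), array([26.7, 16.2]), 2.6, 77, array([485.5, 284.6,  86.7]))
cap (array([649.4, -20.7]), array([47.2, 47.9]), 89.5, 191, array([650.2, -21. ,  17.4]))
[-3.8 46.3 54.1]
[(185, np.int64(377), np.int64(3), np.uint8(112)), (187, np.int64(367), np.int64(18), np.uint8(61)), (189, np.int64(361), np.int64(23), np.uint8(57)), (191, np.int64(355), np.int64(25), np.uint8(51)), (193, np.int64(351), np.int64(19), np.uint8(56)), (195, np.int64(343), np.int64(30), np.uint8(55)), (197, np.int64(339), np.int64(25), np.uint8(56)), (199, np.int64(333), np.int64(25), np.uint8(55)), (201, np.int64(329), np.int6
[... 1349 characters left out ...]
p.int64(24), np.uint8(52)), (257, np.int64(176), np.int64(25), np.uint8(92)), (259, np.int64(167), np.int64(58), np.uint8(116)), (261, np.int64(161), np.int64(57), np.uint8(115)), (263, np.int64(156), np.int64(61), np.uint8(114)), (265, np.int64(150), np.int64(64), np.uint8(122)), (267, np.int64(146), np.int64(50), np.uint8(19)), (269, np.int64(144), np.int64(21), np.uint8(45)), (271, np.int64(139), np.int64(22), np.uint8(40)), (273, np.int64(135), np.int64(-2), np.uint8(95)), (275, np.int64(130), np.int64(0), np.uint8(112)), (277, np.int64(124), np.int64(-1), np.uint8(115))][ WARN:0@0.091] global loadsave.cpp:1063 imwrite_ Unsupported depth image for selected encoder is fallbacked to CV_8U.
```

View pics/c.png

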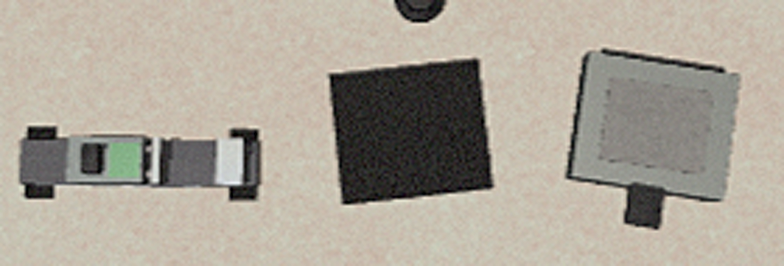

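The crop shows the case turned about -9°, the tab at crop (644,207), the gauge nearly square to the world axes and the mat turned about 6°. I'll go above the tab for a close look.

```bash
cat >> h.py <<'E'
def pose():
    o=get_obs(); return o["ee_pos"],R.from_rotvec(o["orientation"])
def down(yaw,tilt=0): # tool x at yaw, z down; tilt>0: fingers point outwards along tool x (deg)
    return R.from_matrix(np.c_[[np.cos(yaw),np.sin(yaw),0],[np.sin(yaw),-np.cos(yaw),0],[0,0,-1]])*R.from_euler('y',tilt,degrees=True)
def to(p,Q,n,start=None):
    "rows to go straight from start pose to p,Q in n rows"
    p0,R0=start or pose(); w=(R0.inv()*Q).as_rotvec()/n; Rc=R0
    s=(np.array(p)-p0)/n/1000; P=[]
    for i in range(n):
        P.append(np.round(Rc.inv().apply(s),4).tolist()); Rc=Rc*R.from_rotvec(w)
    print("total shift in start tool axes",np.round(R0.inv().apply(s*n*1000),1),"turn deg",np.round(np.degrees(w*n),1),"per row",np.round(np.degrees(w),2))
    print(P)
E
python3 - <<'E'
from h import *
p=camera_params("wrist"); q,Q=pose(); E=p["extrinsics"]
print(np.round(Q.inv().apply(E[:3,3]-q)), np.round(Q.as_matrix().T@E[:3,:3],3), p["camera_matrix"])
to([430,-235,260],down(-.155),14)
E
```

```text
[  67.   -0. -161.] [[ 0.    -0.97  -0.243]
 [ 1.     0.    -0.   ]
 [ 0.    -0.243  0.97 ]] [[290.78289547   0.         320.02646902]
 [  0.         290.78289547 198.49314943]
 [  0.           0.           1.        ]]
total shift in start tool axes [ 316.7 -250.7  -37.6] turn deg [-0.1  0.  30. ] per row [-0.01  0.    2.14]
[[0.0226, -0.0179, -0.0027], [0.0219, -0.0187, -0.0027], [0.0212, -0.0195, -0.0027], [0.0205, -0.0203, -0.0027], [0.0197, -0.0211, -0.0027], [0.0189, -0.0218, -0.0027], [0.0181, -0.0225, -0.0027], [0.0172, -0.0231, -0.0027], [0.0164, -0.0238, -0.0027], [0.0155, -0.0244, -0.0027], [0.0145, -0.0249, -0.0027], [0.0136, -0.0254, -0.0027], [0.0126, -0.0259, -0.0027], [0.0117, -0.0264, -0.0027]]
```

```bash
python3 -m creep '{"delta_pos":[[0.0226,-0.0179,-0.0027],[0.0219,-0.0187,-0.0027],[0.0212,-0.0195,-0.0027],[0.0205,-0.0203,-0.0027],[0.0197,-0.0211,-0.0027],[0.0189,-0.0218,-0.0027],[0.0181,-0.0225,-0.0027],[0.0172,-0.0231,-0.0027],[0.0164,-0.0238,-0.0027],[0.0155,-0.0244,-0.0027],[0.0145,-0.0249,-0.0027],[0.0136,-0.0254,-0.0027],[0.0126,-0.0259,-0.0027],[0.0117,-0.0264,-0.0027],[0,0,0],[0,0,0]],"twist":[[0,0,2.14],[0,0,2.14],[0,0,2.14],[0,0,2.14],[0,0,2.14],[0,0,2.14],[0,0,2.14],[0,0,2.14],[0,0,2.14],[0,0,2.14],[0,0,2.14],[0,0,2.14],[0,0,2.14],[0,0,2.14],[0,0,0],[0,0,0]]}' 1
python3 - <<'E'
from h import *
p=camera_params("wrist"); im,d=get_image("wrist"); np.savez("w1.npz",im=im,d=d)
cv2.imwrite("pics/w1.png",np.clip(im[:,:,::-1]*1.6,0,255).astype(np.uint8))
W=world(d,p); z=W[...,2]; g=im.max(2)
print(get_obs()["qpos"])
near=(abs(W[...,0]-520)<110)&(abs(W[...,1]+247)<110)&(d>0)
lid=near&(z>35)&(z<60)
print("lid+tab",rect(W,lid)); print("zs",np.percentile(z[lid],[5,50,95]))
# tab: dark part
tab=lid&(g<50); n,l,s,c=cv2.connectedComponentsWithStats(tab.astype(np.uint8)); 
for i in range(1,n):
    if s[i,4]>150: print(s[i],rect(W,l==i))
lid2=lid&(g>=50); n,l,s,c=cv2.connectedComponentsWithStats(lid2.astype(np.uint8)); 
for i in range(1,n):
    if s[i,4]>500: print(s[i],rect(W,l==i))
E
```

```text
t: 1.43
ee_pos: [430.6, -234.6, 260.4]
orientation: [3.132, -0.238, -0.0]
ft_force: [0.5, -0.4, 0.3]
width: 87.9
grasp_force: 0.0
[-5.24731032e-01  1.76795111e-01  1.88458873e+00 -3.48607911e-04
  1.08068202e+00  1.19917894e+00]
lid+tab (array([ 504.6, -239.9]), array([147.4, 163.5]), 81.2, 13539, array([ 519.2, -242.1,   49.6]))
zs [47.91769136 49.86390036 51.42787561]
[267  50  98   3 253] (array([ 582.9, -251.6]), array([116.3,   3.1]), 81.2, 253, array([ 582.4, -255.8,   40.5]))
[303 154  27  31 769] (array([ 443.2, -230.3]), array([33.3, 39.2]), 80.9, 769, array([ 444.2, -230.2,   50.3]))
[  254    49   125   118 12483] (array([ 516.3, -241.7]), array([147.4, 139.9]), 81.2, 12483, array([ 522.8, -242.6,   49.8]))
```

View pics/w1.png

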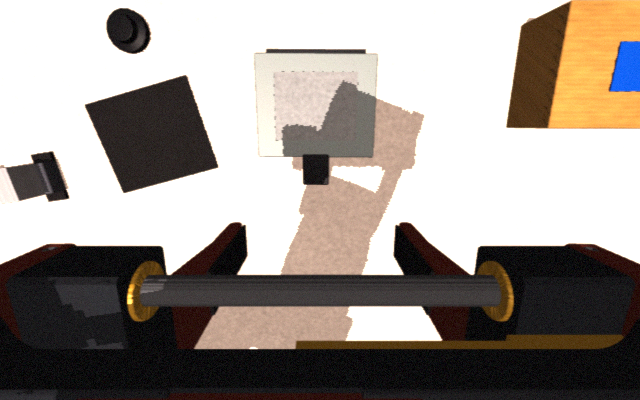

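The wrist picture shows the lid at (316,103) with its yaw at -8.8°, and the tab at (316,170), midway between the open fingers. Next is a pre-grasp pose with a 20° tilt, then another check of the tab.

Run:
```python
from h import *
xc=np.array([.9882,-.1530,0]); g=np.array([443.2,-230.3,46])-5.5*xc
Q=down(-.1536,20); ax=Q.apply([0,0,1]); print(ax)
to(g+19*ax-70*ax,Q,8)
```

```text
[ 0.33799344 -0.05232796 -0.93969262]
total shift in start tool axes [-10.6  -7.  166.3] turn deg [ 0. 20.  0.] per row [0.  2.5 0. ]
[[-0.0013, -0.0009, 0.0208], [-0.0022, -0.0009, 0.0207], [-0.0031, -0.0009, 0.0206], [-0.004, -0.0009, 0.0204], [-0.0049, -0.0009, 0.0202], [-0.0058, -0.0009, 0.02], [-0.0067, -0.0009, 0.0197], [-0.0075, -0.0009, 0.0194]]
```

```bash
python3 -m creep '{"delta_pos":[[-0.0013,-0.0009,0.0208],[-0.0022,-0.0009,0.0207],[-0.0031,-0.0009,0.0206],[-0.004,-0.0009,0.0204],[-0.0049,-0.0009,0.0202],[-0.0058,-0.0009,0.02],[-0.0067,-0.0009,0.0197],[-0.0075,-0.0009,0.0194],[0,0,0],[0,0,0]],"twist":[[0,2.5,0],[0,2.5,0],[0,2.5,0],[0,2.5,0],[0,2.5,0],[0,2.5,0],[0,2.5,0],[0,2.5,0],[0,0,0],[0,0,0]]}'
python3 - <<'E'
from h import *
p=camera_params("wrist"); im,d=get_image("wrist"); np.savez("w2.npz",im=im,d=d)
W=world(d,p); z=W[...,2]; g=im.max(2)
near=(abs(W[...,0]-520)<130)&(abs(W[...,1]+247)<110)&(d>0)
tab=near&(z>40)&(z<60)&(g<60); n,l,s,c=cv2.connectedComponentsWithStats(tab.astype(np.uint8)); 
for i in range(1,n):
    if s[i,4]>250: print(s[i],rect(W,l==i))
lid=near&(z>43)&(z<57); print(rect(W,lid))
E
```

```text
t: 2.32
ee_pos: [420.8, -226.6, 98.8]
orientation: [3.067, -0.24, 0.522]
ft_force: [0.0, 0.3, -0.1]
width: 88.2
grasp_force: 0.0
[ 266  183  145   51 2322] (array([ 441.1, -242.4]), array([114. ,  38.6]), 81.0, 2322, array([ 443.7, -230.8,   50. ]))
(array([ 501.4, -239.1]), array([147.8, 157. ]), 81.0, 29144, array([ 511.4, -241. ,   49.9]))
```

```bash
python3 -m creep '{"delta_pos":[[-0.002,0,0.01],[0,0,0.012],[0,0,0.012],[0,0,0.012],[0,0,0.012],[0,0,0.009],[0,0,0.007],[0,0,0],[0,0,0]],"twist":[[0,0,0],[0,0,0],[0,0,0],[0,0,0],[0,0,0],[0,0,0],[0,0,0],[0,0,0],[0,0,0]]}' && python3 -m creep '{"delta_pos":[[0,0,0],[0,0,0],[0,0,0],[0,0,0],[0,0,0],[0,0,0],[0,0,0],[0,0,0],[0,0,0],[0,0,0]],"twist":[[0,0,0],[0,0,0],[0,0,0],[0,0,0],[0,0,0],[0,0,0],[0,0,0],[0,0,0],[0,0,0],[0,0,0]]}' 0.2
```

```text
t: 3.12
ee_pos: [446.1, -230.0, 30.1]
orientation: [3.064, -0.235, 0.53]
ft_force: [-0.1, -0.6, -0.1]
width: 87.9
grasp_force: 0.0
t: 3.95
ee_pos: [444.7, -230.5, 29.2]
orientation: [3.062, -0.238, 0.527]
ft_force: [-2.3, -5.1, -0.4]
width: 33.8
grasp_force: 30.0
```

Run:
```python
from h import *
xc=np.array([.9882,-.1530,0]); zc=np.array([0,0,1.])
r=145.5
def P(th,t):
    Q=down(-.1536,t); th=np.radians(th)
    return r*(-np.cos(th)*xc+np.sin(th)*zc)+Q.apply([0,0,19]),Q
N=40; th=np.linspace(0,108,N+1); t=np.linspace(20,-20,N+1)
out=[]
for i in range(N):
    a,Q=P(th[i],t[i]); b,_=P(th[i+1],t[i+1]); out.append(np.round(Q.inv().apply(b-a)/1000,4).tolist())
print(out[:20]);print(out[20:])
```

```text
[[0.0022, 0.0, -0.0064], [0.0024, 0.0, -0.0063], [0.0025, 0.0, -0.0062], [0.0027, 0.0, -0.0061], [0.0029, 0.0, -0.006], [0.0031, 0.0, -0.0059], [0.0033, 0.0, -0.0058], [0.0034, 0.0, -0.0057], [0.0036, 0.0, -0.0056], [0.0038, 0.0, -0.0055], [0.0039, 0.0, -0.0054], [0.0041, 0.0, -0.0053], [0.0042, 0.0, -0.0051], [0.0044, 0.0, -0.005], [0.0045, 0.0, -0.0048], [0.0047, 0.0, -0.0047], [0.0048, 0.0, -0.0045], [0.0049, 0.0, -0.0044], [0.0051, 0.0, -0.0042], [0.0052, 0.0, -0.0041]]
[[0.0053, 0.0, -0.0039], [0.0054, 0.0, -0.0037], [0.0055, 0.0, -0.0036], [0.0056, 0.0, -0.0034], [0.0057, 0.0, -0.0032], [0.0058, 0.0, -0.003], [0.0059, 0.0, -0.0028], [0.006, 0.0, -0.0027], [0.0061, 0.0, -0.0025], [0.0061, 0.0, -0.0023], [0.0062, 0.0, -0.0021], [0.0063, 0.0, -0.0019], [0.0063, 0.0, -0.0017], [0.0064, 0.0, -0.0015], [0.0064, 0.0, -0.0013], [0.0064, 0.0, -0.0011], [0.0065, 0.0, -0.0009], [0.0065, 0.0, -0.0007], [0.0065, 0.0, -0.0005], [0.0065, 0.0, -0.0003]]
```

```bash
python3 -m creep '{"delta_pos":[[0.0022,0,-0.0064],[0.0024,0,-0.0063],[0.0025,0,-0.0062],[0.0027,0,-0.0061],[0.0029,0,-0.006],[0.0031,0,-0.0059],[0.0033,0,-0.0058],[0.0034,0,-0.0057],[0.0036,0,-0.0056],[0.0038,0,-0.0055]],"twist":[[0,-1,0],[0,-1,0],[0,-1,0],[0,-1,0],[0,-1,0],[0,-1,0],[0,-1,0],[0,-1,0],[0,-1,0],[0,-1,0]]}'
```

```text
t: 4.78
ee_pos: [458.4, -232.7, 93.3]
orientation: [3.111, -0.239, 0.265]
ft_force: [1.7, -6.7, -4.8]
width: 34.0
grasp_force: 30.0
```

Good, the forces are low. Continuing the arc.

```bash
python3 -m creep '{"delta_pos":[[0.0039,0,-0.0054],[0.0041,0,-0.0053],[0.0042,0,-0.0051],[0.0044,0,-0.005],[0.0045,0,-0.0048],[0.0047,0,-0.0047],[0.0048,0,-0.0045],[0.0049,0,-0.0044],[0.0051,0,-0.0042],[0.0052,0,-0.0041],[0.0053,0,-0.0039],[0.0054,0,-0.0037],[0.0055,0,-0.0036],[0.0056,0,-0.0034],[0.0057,0,-0.0032]],"twist":[[0,-1,0],[0,-1,0],[0,-1,0],[0,-1,0],[0,-1,0],[0,-1,0],[0,-1,0],[0,-1,0],[0,-1,0],[0,-1,0],[0,-1,0],[0,-1,0],[0,-1,0],[0,-1,0],[0,-1,0]]}'; python3 -m creep '{"delta_pos":[[0.0058,0,-0.003],[0.0059,0,-0.0028],[0.006,0,-0.0027],[0.0061,0,-0.0025],[0.0061,0,-0.0023],[0.0062,0,-0.0021],[0.0063,0,-0.0019],[0.0063,0,-0.0017]],"twist":[[0,-1,0],[0,-1,0],[0,-1,0],[0,-1,0],[0,-1,0],[0,-1,0],[0,-1,0],[0,-1,0]]}'
```

```text
t: 6.03
ee_pos: [524.5, -243.1, 160.3]
orientation: [-3.119, 0.238, 0.152]
ft_force: [-5.0, -6.4, -0.7]
width: 33.9
grasp_force: 33.0
t: 6.7
ee_pos: [574.8, -251.1, 170.8]
orientation: [-3.09, 0.236, 0.369]
ft_force: [-4.7, -5.6, -4.9]
width: 33.8
grasp_force: 30.0
```

```bash
python3 -m creep '{"delta_pos":[[0.0063,0,-0.0017],[0.0064,0,-0.0015],[0.0064,0,-0.0013],[0.0064,0,-0.0011],[0.0065,0,-0.0009],[0.0065,0,-0.0007],[0.0065,0,-0.0005],[0,0,0],[0,0,0],[0,0,0]],"twist":[[0,-1,0],[0,-1,0],[0,-1,0],[0,-1,0],[0,-1,0],[0,-1,0],[0,-1,0],[0,0,0],[0,0,0],[0,0,0]]}'
```

```text
t: 7.53
ee_pos: [618.9, -258.0, 164.3]
orientation: [-3.053, 0.233, 0.556]
ft_force: [-3.8, -5.2, -7.7]
width: 33.5
grasp_force: 30.0
```

Run:
```python
from h import *
im,d=get_image("side"); cv2.imwrite("pics/s2.png",cv2.resize(np.clip(im[60:260,260:520,::-1]*1.5,0,255).astype(np.uint8),None,fx=2.5,fy=2.5))
W=world(d,camera_params("side"))
print(get_obs()["qpos"])
```

```text
[-0.377534    0.72489882  1.29372243 -0.07669175  1.47541275  1.36658362]
```

View pics/s2.png

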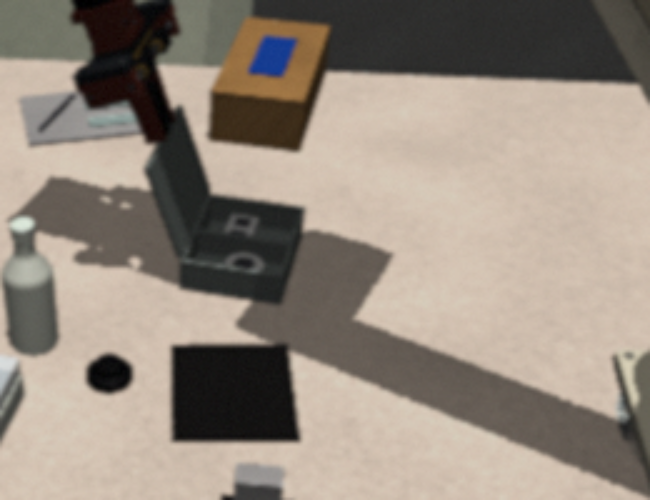

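The crop shows the lid leaning back past upright, held by the gripper. The carrier is in the far compartment at about (242,224), and the round adapter is in the near one at about (244,262). I'll release, back off and look into the case.

```bash
python3 -m creep '{"delta_pos":[[0,0,0],[0,0,0],[0,0,0],[0,0,-0.006],[0,0,-0.012],[0,0,-0.02],[0,0,-0.025],[0,0,-0.025],[0,0,-0.02],[0,0,0],[0,0,0]],"twist":[[0,0,0],[0,0,0],[0,0,0],[0,0,0],[0,0,0],[0,0,0],[0,0,0],[0,0,0],[0,0,0],[0,0,0],[0,0,0]]}' 0.75
python3 - <<'E'
from h import *
to([440,-265,300],down(1.4172-1.5708),12)
to([440,-265,300],down(1.4172),16)
im,d=get_image("top"); cv2.imwrite("pics/t2.png",cv2.resize(np.clip(im[180:290,360:480,::-1]*1.6,0,255).astype(np.uint8),None,fx=5,fy=5))
E
```

```text
t: 8.5
ee_pos: [659.3, -263.1, 269.8]
orientation: [-3.055, 0.232, 0.541]
ft_force: [-0.2, -0.4, 0.6]
width: 66.2
grasp_force: 0.0
total shift in start tool axes [-213.7   35.1   45.9] turn deg [-0.2 20.1  0.1] per row [-0.02  1.67  0.01]
[[-0.0178, 0.0029, 0.0038], [-0.0179, 0.0029, 0.0033], [-0.018, 0.0029, 0.0028], [-0.0181, 0.0029, 0.0023], [-0.0181, 0.0029, 0.0017], [-0.0182, 0.0029, 0.0012], [-0.0182, 0.0029, 0.0007], [-0.0182, 0.0029, 0.0001], [-0.0182, 0.0029, -0.0004], [-0.0182, 0.0029, -0.0009], [-0.0182, 0.0029, -0.0015], [-0.0181, 0.003, -0.002]]
total shift in start tool axes [-213.7   35.1   45.9] turn deg [-15.9  15.6 -88.9] per row [-0.99  0.98 -5.56]
[[-0.0134, 0.0022, 0.0029], [-0.0135, 0.0008, 0.0027], [-0.0136, -0.0005, 0.0024], [-0.0135, -0.0019, 0.0022], [-0.0133, -0.0032, 0.0019], [-0.013, -0.0045, 0.0016], [-0.0125, -0.0058, 0.0013], [-0.0119, -0.007, 0.001], [-0.0112, -0.0081, 0.0007], [-0.0103, -0.0092, 0.0003], [-0.0094, -0.0101, -0.0], [-0.0084, -0.011, -0.0003], [-0.0073, -0.0118, -0.0007], [-0.0061, -0.0124, -0.001], [-0.0048, -0.0129, -0.0013], [-0.0035, -0.0133, -0.0016]]
```

```bash
python3 -m creep '{"delta_pos":[[-0.0178,0.0029,0.0038],[-0.0179,0.0029,0.0033],[-0.018,0.0029,0.0028],[-0.0181,0.0029,0.0023],[-0.0181,0.0029,0.0017],[-0.0182,0.0029,0.0012],[-0.0182,0.0029,0.0007],[-0.0182,0.0029,0.0001],[-0.0182,0.0029,-0.0004],[-0.0182,0.0029,-0.0009],[-0.0182,0.0029,-0.0015],[-0.0181,0.003,-0.002],[0,0,0],[0,0,0]],"twist":[[0,1.67,0],[0,1.67,0],[0,1.67,0],[0,1.67,0],[0,1.67,0],[0,1.67,0],[0,1.67,0],[0,1.67,0],[0,1.67,0],[0,1.67,0],[0,1.67,0],[0,1.67,0],[0,0,0],[0,0,0]]}' 1
python3 - <<'E'
from h import *
p=camera_params("wrist"); im,d=get_image("wrist"); np.savez("w3.npz",im=im,d=d)
cv2.imwrite("pics/w3.png",cv2.resize(np.clip(im[60:300,180:480,::-1]*1.6,0,255).astype(np.uint8),None,fx=2.5,fy=2.5))
W=world(d,p); z=W[...,2]
xc=np.array([.9882,-.1530]);yc=np.array([.153,.9882]); o=np.array([521.7,-242.7])
L=np.stack([(W[...,:2]-o)@xc,(W[...,:2]-o)@yc],-1)
inn=(abs(L[...,0])<75)&(abs(L[...,1])<90)&(d>0)
rim=inn&(z>36)&(z<47)&(L[...,0]<58); print("rim",rect(W,rim),rect(L,rim))
obj=inn&(z>16)&(z<29)&(abs(L[...,0])<54)
n,l,s,c=cv2.connectedComponentsWithStats(obj.astype(np.uint8))
for i in range(1,n):
    if s[i,4]>80: print(s[i],rect(W,l==i),rect(L,l==i))
lid=(z>60)&(abs(L[...,1])<90)&(L[...,0]>50)&(L[...,0]<130)&(d>0); P=np.c_[L[lid][:,0],z[lid]]; print("lid x~z",np.polyfit(P[:,1],P[:,0],1),len(P),P.min(0),P.max(0))
E
```

```text
t: 9.72
ee_pos: [437.7, -264.3, 298.4]
orientation: [-3.127, 0.241, 0.009]
ft_force: [0.0, -0.1, 0.5]
width: 87.6
grasp_force: 0.0
rim (array([ 518.3, -241.9]), array([147.3, 119.3]), 81.2, 1571, array([ 517.4, -239.8,   40.6])) (array([-3.5,  0.2]), array([119.3, 147.3]), 0.0, 1571, array([-4.7,  2.2]))
[248  74  47  79 209] (array([ 545.1, -185.1]), array([ 55.7, 125.2]), 50.1, 209, array([ 543.9, -184.1,   22.6])) (array([14.3, 60.5]), array([ 55.7, 125.2]), 58.9, 209, array([12.9, 61.3]))
[299  75  48  31  81] (array([ 564.9, -276.1]), array([34.2, 77. ]), 22.5, 81, array([ 563.3, -273. ,   24. ])) (array([ 47.8, -26.4]), array([34.2, 77. ]), 31.3, 81, array([ 45.8, -23.5]))
[ 301   96   42   25 1027] (array([ 525.7, -277.9]), array([59.5, 33.2]), 81.1, 1027, array([ 525.8, -277.8,   22.4])) (array([  9.4, -34.2]), array([59.5, 33.2]), 89.9, 1027, array([  9.4, -34.1]))
[258 107  32  32 797] (array([ 516.3, -205.6]), array([45.6, 43.8]), 81.3, 797, array([ 517. , -206.2,   22.5])) (array([-11. ,  35.8]), array([43.8, 45.6]), 0.1, 797, array([-10.3,  35.3]))
lid x~z [ 0.34201361 38.66147041] 9142 [58.37991131 60.01033882] [ 96.33470653 166.95734445]
```

View pics/w3.png

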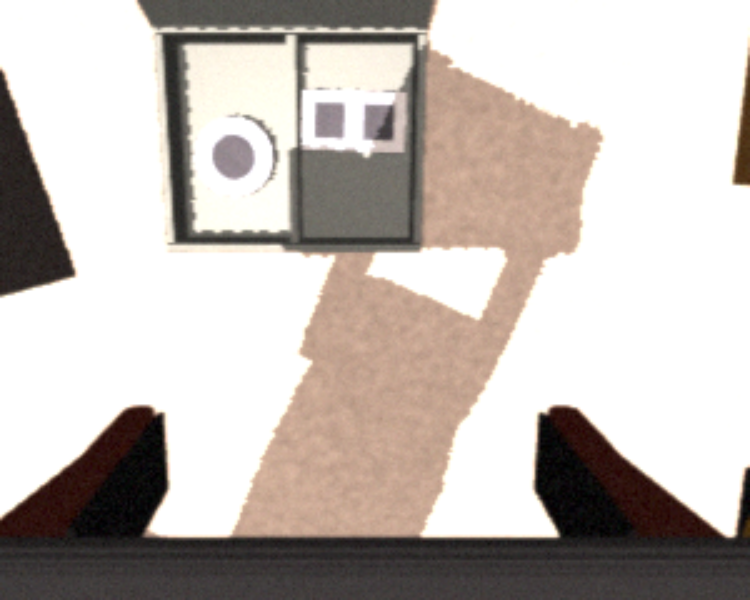

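The crop shows the carrier, a frame with two windows, at about (354,120) in the right (-y) compartment. The adapter is at (233,153) on the left. The carrier sits so near the lid that the wide gripper body would hit it, so I'll first nudge the carrier towards -x with closed, tilted fingers.

Run:
```python
from h import *
xc=np.array([.9882,-.1530,0]);yc=np.array([.153,.9882,0]); o=np.array([521.7,-242.7,0])
Q=down(-.1536,15); g=o+41.5*xc-34.2*yc+[0,0,16]; print(g)
ax=Q.apply([0,0,1]); to(g-70*ax,Q,12); print(Q.inv().apply(-xc))
```

```text
[ 557.4777  -282.84594   16.     ]
total shift in start tool axes [103.3   0.9 214.3] turn deg [-0.3 15.3 -0. ] per row [-0.02  1.28 -0.  ]
[[0.0086, 0.0001, 0.0179], [0.0082, 0.0001, 0.018], [0.0078, 0.0001, 0.0182], [0.0074, 0.0001, 0.0184], [0.007, 0.0001, 0.0186], [0.0066, 0.0, 0.0187], [0.0061, 0.0, 0.0188], [0.0057, 0.0, 0.019], [0.0053, 0.0, 0.0191], [0.0049, 0.0, 0.0192], [0.0044, 0.0, 0.0193], [0.004, 0.0, 0.0194]]
[-9.65900828e-01 -7.31340629e-06 -2.58812347e-01]
```

```bash
python3 -m creep '{"delta_pos":[[0.0086,0.0001,0.0179],[0.0082,0.0001,0.018],[0.0078,0.0001,0.0182],[0.0074,0.0001,0.0184],[0.007,0.0001,0.0186],[0.0066,0,0.0187],[0.0061,0,0.0188],[0.0057,0,0.019],[0.0053,0,0.0191],[0.0049,0,0.0192],[0.0044,0,0.0193],[0.004,0,0.0194],[0,0,0],[0,0,0],[0,0,0]],"twist":[[0,1.28,0],[0,1.28,0],[0,1.28,0],[0,1.28,0],[0,1.28,0],[0,1.28,0],[0,1.28,0],[0,1.28,0],[0,1.28,0],[0,1.28,0],[0,1.28,0],[0,1.28,0],[0,0,0],[0,0,0],[0,0,0]]}' 0
python3 - <<'E'
from h import *
xc=np.array([.9882,-.1530,0]);yc=np.array([.153,.9882,0]); o=np.array([521.7,-242.7,0])
p,Q=pose(); g=o+41.5*xc-34.2*yc+[0,0,16]; print(Q.inv().apply(g-p))
p=camera_params("wrist"); im,d=get_image("wrist"); cv2.imwrite("pics/w4.png",np.clip(im[:,:,::-1]*1.6,0,255).astype(np.uint8))
W=world(d,p); z=W[...,2];L=np.stack([(W-o)@xc,(W-o)@yc],-1)
obj=(z>17)&(z<28)&(abs(L[...,0])<52)&(abs(L[...,1]+35)<31.5)&(d>0); print(rect(L,obj))
for a,b in ((-70,-50),(50,75)):
    m=(z>38)&(z<47)&(L[...,0]>a)&(L[...,0]<b)&(abs(L[...,1]+35)<30)&(d>0); print(rect(L,m) if m.sum()>5 else m.sum())
E
```

```text
t: 11.02
ee_pos: [540.7, -279.7, 84.4]
orientation: [3.09, -0.237, 0.409]
ft_force: [0.2, -0.1, 0.6]
width: 0.1
grasp_force: 0.0
[-1.24035875  0.81670878 70.46128632]
(array([ 20. , -34.3]), array([14.3, 60.2]), 0.0, 654, array([ 19.8, -35.2]))
0
(array([ 54.3, -35. ]), array([ 1.6, 59.6]), 0.1, 242, array([ 54.3, -34.9]))
```

View pics/w4.png

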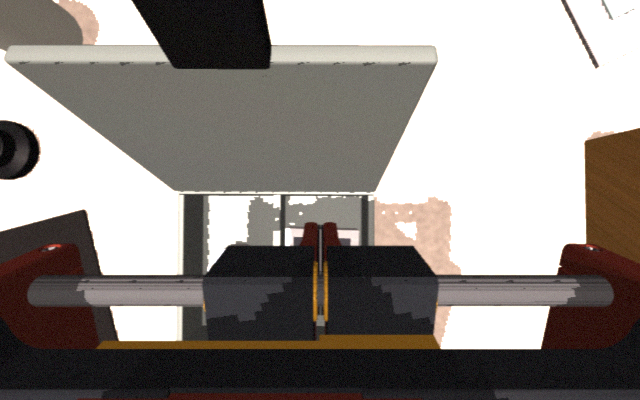

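The picture shows the closed fingertips at (320,235), just above the carrier's lid-side edge, centred across the compartment and clear of the lid. I'll go down in the gap.

```bash
python3 -m creep '{"delta_pos":[[-0.001,0.001,0.01],[0,0,0.014],[0,0,0.014],[0,0,0.01],[0,0,0.006],[0,0,0.004],[0,0,0.004],[0,0,0],[0,0,0]],"twist":[[0,0,0],[0,0,0],[0,0,0],[0,0,0],[0,0,0],[0,0,0],[0,0,0],[0,0,0],[0,0,0]]}'
```

```text
t: 11.82
ee_pos: [555.2, -283.0, 24.5]
orientation: [3.089, -0.237, 0.41]
ft_force: [-0.3, -0.3, 0.2]
width: 0.3
grasp_force: 0.0
```

```bash
python3 -m creep '{"delta_pos":[[0,0,0.003],[0,0,0.003],[0,0,0.003],[0,0,0],[0,0,0]],"twist":[[0,0,0],[0,0,0],[0,0,0],[0,0,0],[0,0,0]]}'
```

```text
t: 12.23
ee_pos: [557.3, -283.2, 15.3]
orientation: [3.09, -0.237, 0.409]
ft_force: [-0.1, -0.5, -1.0]
width: 0.3
grasp_force: 0.0
```

```bash
python3 -m creep '{"delta_pos":[[-0.0024,0,-0.0006],[-0.0024,0,-0.0007],[-0.0024,0,-0.0006],[-0.0024,0,-0.0007],[-0.0024,0,-0.0006],[-0.0024,0,-0.0007],[-0.0024,0,-0.0006],[-0.0024,0,-0.0007],[-0.0024,0,-0.0006],[-0.0024,0,-0.0007],[-0.0024,0,-0.0006],[-0.0024,0,-0.0007],[-0.0024,0,-0.0006],[0,0,0]],"twist":[[0,0,0],[0,0,0],[0,0,0],[0,0,0],[0,0,0],[0,0,0],[0,0,0],[0,0,0],[0,0,0],[0,0,0],[0,0,0],[0,0,0],[0,0,0],[0,0,0]]}' && python3 -m creep '{"delta_pos":[[0.003,0,0],[0,0,-0.02],[0,0,-0.025],[0,0,-0.025],[-0.02,0,-0.025],[-0.02,0,-0.025],[-0.02,0,-0.02],[0,0,-0.02],[0,0,0],[0,0,0]],"twist":[[0,0,0],[0,0,0],[0,0,0],[0,-3,0],[0,-3,0],[0,-3,0],[0,-3,0],[0,-3,0],[0,0,0],[0,0,0]]}'
python3 - <<'E'
from h import *
xc=np.array([.9882,-.1530,0]);yc=np.array([.153,.9882,0]); o=np.array([521.7,-242.7,0])
p=camera_params("wrist"); im,d=get_image("wrist"); np.savez("w5.npz",im=im,d=d)
W=world(d,p); z=W[...,2];L=np.stack([(W-o)@xc,(W-o)@yc],-1)
obj=(z>17)&(z<28)&(abs(L[...,0])<52)&(abs(L[...,1]+35)<31.5)&(d>0); n,l,s,c=cv2.connectedComponentsWithStats(obj.astype(np.uint8)); i=1+np.argmax(s[1:,4]); print(rect(L,l==i),rect(W,l==i))
m=(z>36)&(z<47)&(L[...,0]<-40)&(abs(L[...,1]+35)<30)&(d>0); print(rect(L,m) if m.sum()>5 else m.sum())
E
```

```text
t: 13.4
ee_pos: [525.0, -278.2, 15.5]
orientation: [3.09, -0.238, 0.409]
ft_force: [-0.5, -0.4, -0.9]
width: 0.4
grasp_force: 0.0
t: 14.23
ee_pos: [440.9, -266.3, 164.3]
orientation: [-3.13, 0.239, -0.009]
ft_force: [-0.6, -0.6, -0.8]
width: 0.8
grasp_force: 0.0
(array([-21.6, -34.6]), array([32.3, 60.1]), 0.1, 1914, array([-21.4, -34.7])) (array([ 495. , -273.6]), array([60.1, 32.3]), 81.3, 1914, array([ 495.3, -273.7,   22.5]))
(array([-61., -35.]), array([58.9,  5.3]), 89.5, 316, array([-60.7, -35.7]))
```

Run:
```python
from h import *
Q=down(1.4172)*R.from_euler('x',-3,degrees=True); print(Q.apply([0,0,1]))
to([495.2,-273.6,130],Q,15)
```

```text
[ 0.05171982 -0.00800704 -0.99862953]
total shift in start tool axes [55.8 -0.4 33.3] turn deg [ -2.4   2.  -89.9] per row [-0.16  0.14 -5.99]
[[0.0037, -0.0, 0.0022], [0.0037, 0.0004, 0.0022], [0.0036, 0.0007, 0.0022], [0.0035, 0.0011, 0.0023], [0.0034, 0.0015, 0.0023], [0.0032, 0.0018, 0.0023], [0.003, 0.0021, 0.0023], [0.0028, 0.0024, 0.0023], [0.0025, 0.0027, 0.0023], [0.0022, 0.0029, 0.0023], [0.0019, 0.0031, 0.0023], [0.0015, 0.0033, 0.0024], [0.0012, 0.0034, 0.0024], [0.0008, 0.0035, 0.0024], [0.0004, 0.0036, 0.0024]]
```

```bash
python3 -m creep '{"delta_pos":[[0.0037,0,0.0022],[0.0037,0.0004,0.0022],[0.0036,0.0007,0.0022],[0.0035,0.0011,0.0023],[0.0034,0.0015,0.0023],[0.0032,0.0018,0.0023],[0.003,0.0021,0.0023],[0.0028,0.0024,0.0023],[0.0025,0.0027,0.0023],[0.0022,0.0029,0.0023],[0.0019,0.0031,0.0023],[0.0015,0.0033,0.0024],[0.0012,0.0034,0.0024],[0.0008,0.0035,0.0024],[0.0004,0.0036,0.0024],[0,0,0],[0,0,0]],"twist":[[-0.16,0.14,-6],[-0.16,0.14,-6],[-0.16,0.14,-6],[-0.16,0.14,-6],[-0.16,0.14,-6],[-0.16,0.14,-6],[-0.16,0.14,-6],[-0.16,0.14,-6],[-0.16,0.14,-6],[-0.16,0.14,-6],[-0.16,0.14,-6],[-0.16,0.14,-6],[-0.16,0.14,-6],[-0.16,0.14,-6],[-0.16,0.14,-6],[0,0,0],[0,0,0]]}' 0.46
python3 - <<'E'
from h import *
Q=down(1.4172)*R.from_euler('x',-3,degrees=True)
to([495.2,-273.6,10],Q,1)
E
```

```text
t: 15.7
ee_pos: [493.8, -273.1, 128.6]
orientation: [2.359, 2.018, 0.052]
ft_force: [-0.3, -0.3, 0.3]
width: 40.2
grasp_force: 0.0
total shift in start tool axes [ -0.5  -4.5 118.5] turn deg [-0.2 -0.1 -0.1] per row [-0.16 -0.11 -0.12]
[[-0.0005, -0.0045, 0.1185]]
```

```bash
python3 -m creep '{"delta_pos":[[0,-0.0045,0.02],[0,0,0.025],[0,0,0.025],[0,0,0.02],[0,0,0.01],[0,0,0],[0,0,0.004],[0,0,0.004],[0,0,0.004],[0,0,0.004],[0,0,0],[0,0,0]],"twist":[[0,0,0],[0,0,0],[0,0,0],[0,0,0],[0,0,0],[0,0,0],[0,0,0],[0,0,0],[0,0,0],[0,0,0],[0,0,0],[0,0,0]]}'
```

```text
t: 16.7
ee_pos: [496.2, -273.8, 14.3]
orientation: [2.355, 2.02, 0.053]
ft_force: [0.7, -0.3, 0.4]
width: 40.2
grasp_force: 0.0
```

```bash
python3 -m creep '{"delta_pos":[[0,-0.001,0.004],[0,0,0],[0,0,0],[0,0,0],[0,0,0],[0,0,0]],"twist":[[0,0,0],[0,0,0],[0,0,0],[0,0,0],[0,0,0],[0,0,0]]}' && python3 -m creep '{"delta_pos":[[0,0,0],[0,0,0],[0,0,0],[0,0,0],[0,0,0],[0,0,0]],"twist":[[0,0,0],[0,0,0],[0,0,0],[0,0,0],[0,0,0],[0,0,0]]}' 0.3
```

```text
t: 17.2
ee_pos: [495.5, -273.6, 10.2]
orientation: [2.354, 2.02, 0.053]
ft_force: [0.5, 0.5, -1.2]
width: 40.5
grasp_force: 0.0
t: 17.7
ee_pos: [495.4, -273.6, 10.2]
orientation: [2.354, 2.02, 0.053]
ft_force: [-0.2, 0.8, 2.1]
width: 33.8
grasp_force: 29.9
```

```bash
python3 -m creep '{"delta_pos":[[0,0,-0.003],[0,0,-0.006],[0,0,-0.012],[0,0,-0.02],[0,0,-0.025],[0,0,-0.025],[0,0,-0.02],[0,0,-0.014],[0,0,0],[0,0,0]],"twist":[[0,0,0],[0,0,0],[0,0,0],[0,0,0],[0,0,0],[0,0,0],[0,0,0],[0,0,0],[0,0,0],[0,0,0]]}'
python3 - <<'E'
from h import *
to([516,-11.5,70],down(0),18)
E
```

```text
t: 18.53
ee_pos: [489.4, -273.1, 136.2]
orientation: [2.353, 2.019, 0.054]
ft_force: [0.5, -0.3, -1.7]
width: 33.8
grasp_force: 29.8
total shift in start tool axes [262.6 -17.   65.4] turn deg [ 2.6 -2.2 81.2] per row [ 0.14 -0.12  4.51]
[[0.0146, -0.0009, 0.0036], [0.0145, -0.0021, 0.0036], [0.0143, -0.0032, 0.0036], [0.014, -0.0043, 0.0036], [0.0136, -0.0054, 0.0035], [0.0132, -0.0064, 0.0035], [0.0126, -0.0074, 0.0035], [0.012, -0.0084, 0.0035], [0.0113, -0.0093, 0.0035], [0.0105, -0.0102, 0.0035], [0.0097, -0.011, 0.0035], [0.0088, -0.0117, 0.0035], [0.0079, -0.0123, 0.0035], [0.0069, -0.0129, 0.0036], [0.0059, -0.0134, 0.0036], [0.0048, -0.0138, 0.0036], [0.0037, -0.0141, 0.0036], [0.0026, -0.0144, 0.0036]]
```

```bash
python3 -m creep '{"delta_pos":[[0.0146,-0.0009,0.0036],[0.0145,-0.0021,0.0036],[0.0143,-0.0032,0.0036],[0.014,-0.0043,0.0036],[0.0136,-0.0054,0.0035],[0.0132,-0.0064,0.0035],[0.0126,-0.0074,0.0035],[0.012,-0.0084,0.0035],[0.0113,-0.0093,0.0035],[0.0105,-0.0102,0.0035],[0.0097,-0.011,0.0035],[0.0088,-0.0117,0.0035],[0.0079,-0.0123,0.0035],[0.0069,-0.0129,0.0036],[0.0059,-0.0134,0.0036],[0.0048,-0.0138,0.0036],[0.0037,-0.0141,0.0036],[0.0026,-0.0144,0.0036],[0,0,0],[0,0,0]],"twist":[[0.14,-0.12,4.5],[0.14,-0.12,4.5],[0.14,-0.12,4.5],[0.14,-0.12,4.5],[0.14,-0.12,4.5],[0.14,-0.12,4.5],[0.14,-0.12,4.5],[0.14,-0.12,4.5],[0.14,-0.12,4.5],[0.14,-0.12,4.5],[0.14,-0.12,4.5],[0.14,-0.12,4.5],[0.14,-0.12,4.5],[0.14,-0.12,4.5],[0.14,-0.12,4.5],[0.14,-0.12,4.5],[0.14,-0.12,4.5],[0.14,-0.12,4.5],[0,0,0],[0,0,0]]}'
python3 - <<'E'
from h import *
to([516,-11.5,12],down(0),1)
E
```

```text
t: 20.2
ee_pos: [513.9, -10.6, 68.0]
orientation: [-3.141, -0.012, 0.006]
ft_force: [0.7, -0.6, -0.9]
width: 33.8
grasp_force: 29.8
total shift in start tool axes [ 2.3  1.  56. ] turn deg [-0.1  0.2  0.4] per row [-0.06  0.21  0.43]
[[0.0023, 0.001, 0.056]]
```

```bash
python3 -m creep '{"delta_pos":[[0.002,0.001,0.012],[0,0,0.015],[0,0,0.015],[0,0,0.01],[0,0,0.003],[0,0,0],[0,0,0.001],[0,0,0.001],[0,0,0.001],[0,0,0]],"twist":[[0,0.2,0.4],[0,0,0],[0,0,0],[0,0,0],[0,0,0],[0,0,0],[0,0,0],[0,0,0],[0,0,0],[0,0,0]]}'
```

```text
t: 21.03
ee_pos: [517.3, -12.0, 11.5]
orientation: [-3.141, 0.004, -0.004]
ft_force: [-0.4, -0.7, -2.0]
width: 34.1
grasp_force: 29.8
```

```bash
python3 -m creep '{"delta_pos":[[0,0,0.001],[0,0,0.001],[0,0,0.001],[0,0,0],[0,0,0]],"twist":[[0,0,0],[0,0,0],[0,0,0],[0,0,0],[0,0,0]]}'
```

```text
t: 21.45
ee_pos: [517.2, -11.9, 8.7]
orientation: [-3.141, 0.004, -0.004]
ft_force: [-1.4, 0.9, 7.1]
width: 33.6
grasp_force: 29.8
```

```bash
python3 -m creep '{"delta_pos":[[0,0,0],[0,0,0],[0,0,0],[0,0,-0.005],[0,0,-0.015],[0,0,-0.025],[0,0,-0.025],[0,0,-0.02]],"twist":[[0,0,0],[0,0,0],[0,0,0],[0,0,0],[0,0,0],[0,0,0],[0,0,0],[0,0,0]]}' 0.6 && python3 -m creep '{"delta_pos":[[0,0,0],[0,0,0],[0,0,0],[0,0,0],[0,0,0],[0,0,0],[0,0,0],[0,0,0],[0,0,0],[0,0,0],[0,0,0],[0,0,0],[0,0,0],[0,0,0],[0,0,0],[0,0,0],[0,0,0]],"twist":[[0,0,-6],[0,0,-6],[0,0,-6],[0,0,-6],[0,0,-6],[0,0,-6],[0,0,-6],[0,0,-6],[0,0,-6],[0,0,-6],[0,0,-6],[0,0,-6],[0,0,-6],[0,0,-6],[0,0,-6],[0,0,0],[0,0,0]]}' 1
python3 - <<'E'
from h import *
for n in ("wrist","top"):
    p=camera_params(n); im,d=get_image(n); np.savez(n+"6.npz",im=im,d=d)
    if n=="wrist": cv2.imwrite("pics/w6.png",np.clip(im[:,:,::-1]*1.6,0,255).astype(np.uint8))
    W=world(d,p); z=W[...,2]
    m=(abs(W[...,0]-516)<60)&(abs(W[...,1]+11)<60)&(z>14)&(z<28)&(d>0); k,l,s,c=cv2.connectedComponentsWithStats(m.astype(np.uint8)); 
    for i in range(1,k):
        if s[i,4]>60: print(n,s[i],rect(W,l==i))
E
```

```text
t: 22.12
ee_pos: [517.0, -12.1, 99.7]
orientation: [-3.141, 0.004, -0.004]
ft_force: [0.6, 0.7, 1.3]
width: 52.6
grasp_force: 0.0
t: 23.53
ee_pos: [516.8, -12.1, 98.3]
orientation: [2.227, 2.214, 0.004]
ft_force: [0.4, 0.5, -0.1]
width: 87.9
grasp_force: 0.0
wrist [ 285  184   71   40 2787] (array([517.7, -10.8]), array([34.4, 60.2]), 89.9, 2787, array([517.8,  -9.8,  20.3]))
```

View pics/w6.png

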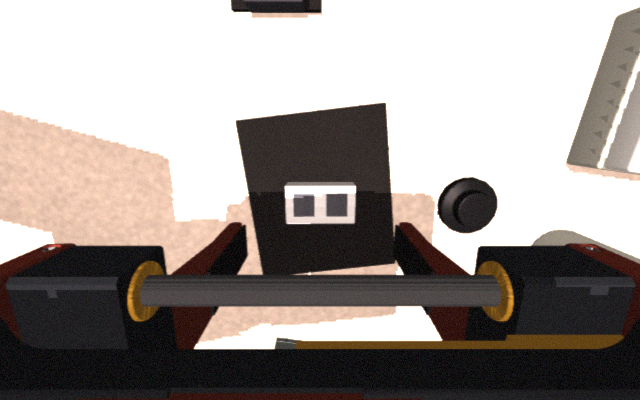

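The carrier lies flat and square on the mat, at pixel (320,203) between the fingers. I'll take it by its ends.

```bash
python3 -m creep '{"delta_pos":[[0.001,0.001,0.015],[0,0,0.025],[0,0,0.025],[0,0,0.015],[0,0,0.007],[0,0,0.003],[0,0,0.002],[0,0,0],[0,0,0]],"twist":[[0,0,0],[0,0,0],[0,0,0],[0,0,0],[0,0,0],[0,0,0],[0,0,0],[0,0,0],[0,0,0]]}' && python3 -m creep '{"delta_pos":[[0,0,0],[0,0,0],[0,0,0],[0,0,0],[0,0,0],[0,0,0],[0,0,0]],"twist":[[0,0,0],[0,0,0],[0,0,0],[0,0,0],[0,0,0],[0,0,0],[0,0,0]]}' 0.5
```

```text
t: 24.38
ee_pos: [518.7, -11.0, 6.9]
orientation: [2.224, 2.217, 0.005]
ft_force: [0.1, 0.3, 0.4]
width: 88.1
grasp_force: 0.0
t: 24.97
ee_pos: [518.0, -11.0, 6.3]
orientation: [2.224, 2.218, 0.003]
ft_force: [-0.5, -0.3, 4.2]
width: 59.9
grasp_force: 30.0
```

```bash
python3 -m creep '{"delta_pos":[[0,0,-0.004],[0,0,-0.01],[0,0,-0.02],[0,0,-0.03],[0,0,-0.035],[0.01,-0.003,-0.035],[0.02,-0.005,-0.025],[0.025,-0.005,-0.01],[0.025,-0.005,0],[0.025,-0.005,0],[0.02,-0.005,0],[0.01,-0.003,0],[0,0,0],[0,0,0],[0,0,0]],"twist":[[0,0,0],[0,0,0],[0,0,0],[0,0,0],[0,0,0],[0,0,0],[0,0,0],[0,0,0],[0,0,0],[0,0,0],[0,0,0],[0,0,0],[0,0,0],[0,0,0],[0,0,0]]}'
cat > g.py <<'E'
from h import *
import sys
o=get_obs(); print(np.round(o["ee_pos"],1),np.round(o["orientation"],4),o["width"])
p=camera_params("wrist"); im,d=get_image("wrist"); np.savez("wg.npz",im=im,d=d)
cv2.imwrite("pics/wg%s.png"%sys.argv[1],np.clip(im[:,:,::-1]*1.6,0,255).astype(np.uint8))
W=world(d,p); z=W[...,2]
near=(abs(W[...,0]-485)<40)&(W[...,1]>100)&(W[...,1]<400)&(d>0)
for n,a,b in (("bed",19,29),("jaws",55,68),("post",80,95)):
    k,l,s,c=cv2.connectedComponentsWithStats((near&(z>a)&(z<b)).astype(np.uint8))
    for i in range(1,k):
        if s[i,4]>120: print(n,s[i],rect(W,l==i))
E
python3 g.py 1
```

```text
t: 26.22
ee_pos: [487.2, 123.2, 175.3]
orientation: [2.224, 2.217, 0.003]
ft_force: [0.6, -0.2, -1.4]
width: 59.6
grasp_force: 30.0
[487.2 123.2 175.3] [2.2241 2.2174 0.0031] 59.587487980951124
bed [ 295   85   44   55 2288] (array([485. , 203.1]), array([44.1, 54.1]), 0.6, 2288, array([485.3, 204. ,  23.4]))
bed [297 167  41   5 158] (array([484.7, 143.7]), array([ 4.7, 43.7]), 88.7, 158, array([484.9, 143.8,  23.1]))
jaws [ 292    0   52   62 2826] (array([485.9, 268.6]), array([47.1, 44. ]), 89.2, 2826, array([485.8, 266.2,  61.6]))
jaws [293  71  49  11 490] (array([485.4, 233.1]), array([ 7.8, 43.2]), 89.7, 490, array([485.6, 232.9,  60.7]))
jaws [ 294  140   47   28 1246] (array([485.1, 163.7]), array([25.2, 43.4]), 88.9, 1246, array([484.9, 164.1,  61.3]))
post [299   0  36   5 130] (array([485.6, 282.7]), array([ 1.9, 27.1]), 88.0, 130, array([486.3, 282.5,  83.2]))
```

View pics/wg1.png

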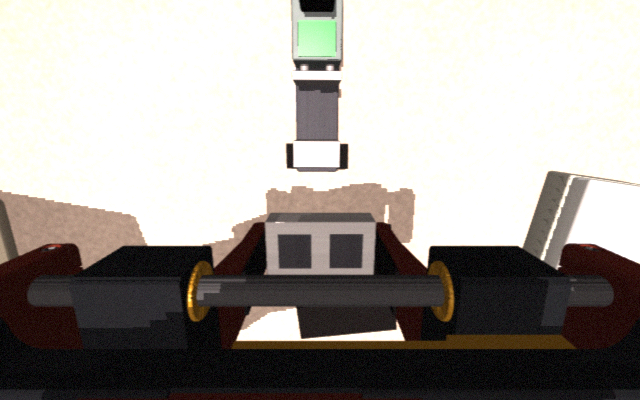

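The picture shows the gauge ahead: fixed jaw at (317,155), bare bed at (317,110), sprung face at (317,76). The carrier is held level at (320,243). I'll measure where it sits in the gripper and work out the move.

Run:
```python
from h import *
d=np.load("wg.npz")["d"]; W=world(d,camera_params("wrist")); z=W[...,2]; q,_=pose()
m=(abs(W[...,0]-487)<29)&(abs(W[...,1]-123)<30)&(z>180)&(z<198)&(d>0); print(rect(W,m),q)
Q=down(np.radians(89.4))
to([485.2,197.5,90],Q,8); to([485.2,197.5,31],Q,1)
```

```text
(array([487. , 124.7]), array([32.1, 58. ]), 89.9, 6202, array([486.8, 126.2, 189. ])) [487.20356199 123.00175887 175.17275749]
total shift in start tool axes [74.4 -2.4 85.2] turn deg [ 0.1 -0.   0.4] per row [ 0.01 -0.01  0.05]
[[0.0093, -0.0003, 0.0107], [0.0093, -0.0003, 0.0107], [0.0093, -0.0003, 0.0107], [0.0093, -0.0003, 0.0107], [0.0093, -0.0003, 0.0106], [0.0093, -0.0003, 0.0106], [0.0093, -0.0003, 0.0106], [0.0093, -0.0003, 0.0106]]
total shift in start tool axes [ 74.4  -2.6 144.2] turn deg [ 0.1 -0.   0.4] per row [ 0.11 -0.04  0.4 ]
[[0.0744, -0.0026, 0.1442]]
```

```bash
python3 -m creep '{"delta_pos":[[0.009,-0.0003,0.004],[0.0092,-0.0003,0.01],[0.0092,-0.0003,0.012],[0.0092,-0.0003,0.012],[0.0092,-0.0003,0.012],[0.0092,-0.0003,0.012],[0.0092,-0.0003,0.012],[0.0092,-0.0003,0.011],[0,0,0],[0,0,0],[0,0,0]],"twist":[[0,0,0.05],[0,0,0.05],[0,0,0.05],[0,0,0.05],[0,0,0.05],[0,0,0.05],[0,0,0.05],[0,0,0.05],[0,0,0],[0,0,0],[0,0,0]]}'; python3 g.py 2
```

```text
t: 27.18
ee_pos: [485.3, 197.5, 90.3]
orientation: [2.231, 2.211, 0.003]
ft_force: [-0.6, 0.5, 0.3]
width: 60.1
grasp_force: 30.0
[485.3 197.5  90.3] [2.2311 2.2105 0.0034] 60.132810729868716
bed [ 287    0   64   35 2177] (array([486. , 338.1]), array([22.8, 44.8]), 89.7, 2177, array([486.4, 338. ,  23.4]))
bed [308 156  22   6 131] (array([485.1, 239.3]), array([ 4.2, 16.5]), 89.6, 131, array([485.1, 239.3,  23.5]))
bed [ 291  180   56   33 1777] (array([484.8, 208.8]), array([27.2, 44.8]), 89.4, 1777, array([485.1, 209.1,  23.3]))
jaws [ 283   35   73  121 6603] (array([485.8, 281.1]), array([71.6, 44.2]), 89.5, 6603, array([485.8, 279.7,  61.3]))
jaws [286 167  66  13 850] (array([485.1, 233.5]), array([ 8.1, 43.3]), 89.7, 850, array([485.2, 233.7,  60.7]))
post [ 293   59   52   34 1719] (array([485.8, 290.4]), array([16.3, 27.6]), 89.5, 1719, array([485.8, 290. ,  86.6]))
post [269 213 104   4 376] (array([485.9, 214.5]), array([ 1., 59.]), 89.6, 376, array([485.8, 214.5,  91.4]))
```

```bash
python3 -m creep '{"delta_pos":[[0,0,0.008],[0,0,0.014],[0,0,0.014],[0,0,0.012],[0,0,0.006],[0,0,0.003],[0,0,0],[0,0,0.001],[0,0,0.001],[0,0,0.001],[0,0,0]],"twist":[[0,0,0],[0,0,0],[0,0,0],[0,0,0],[0,0,0],[0,0,0],[0,0,0],[0,0,0],[0,0,0],[0,0,0],[0,0,0]]}'
```

```text
t: 28.15
ee_pos: [485.6, 197.6, 30.5]
orientation: [2.231, 2.21, 0.004]
ft_force: [-0.1, -0.4, -1.7]
width: 59.8
grasp_force: 30.0
```

```bash
python3 -m creep '{"delta_pos":[[0,0,0.001],[0,0,0.001],[0,0,0.001],[0,0,0],[0,0,0]],"twist":[[0,0,0],[0,0,0],[0,0,0],[0,0,0],[0,0,0]]}'
```

```text
t: 28.57
ee_pos: [485.4, 197.5, 27.3]
orientation: [2.232, 2.21, 0.004]
ft_force: [-0.9, 0.9, 0.6]
width: 59.7
grasp_force: 30.0
```

```bash
python3 -m creep '{"delta_pos":[[0,0,0.0005],[0,0,0.0005],[0,0,0],[0,0,0]],"twist":[[0,0,0],[0,0,0],[0,0,0],[0,0,0]]}'
```

```text
t: 28.9
ee_pos: [485.4, 197.5, 27.3]
orientation: [2.232, 2.21, 0.004]
ft_force: [-3.6, -1.5, 14.0]
width: 59.3
grasp_force: 30.0
```

```bash
python3 -m creep '{"delta_pos":[[0,0,-0.0007],[0,0,0]],"twist":[[0,0,0],[0,0,0]]}' && python3 -m creep '{"delta_pos":[[0,0,0],[0,0,0],[0,0,0],[0,0,0],[0,0,-0.004],[0,0,-0.012],[0,0,-0.02],[0,0,-0.025],[0,0,-0.025],[0,0,-0.025],[0,0,-0.01],[0,0,0],[0,0,0]],"twist":[[0,0,0],[0,0,0],[0,0,0],[0,0,0],[0,0,0],[0,0,0],[0,0,0],[0,0,0],[0,0,0],[0,0,0],[0,0,0],[0,0,0],[0,0,0]]}' 0.9
cat > m.py <<'E'
from h import *
o=get_obs(); print(np.round(o["ee_pos"],1),np.round(o["orientation"],4))
p=camera_params("wrist"); im,d=get_image("wrist"); np.savez("wg.npz",im=im,d=d)
W=world(d,p); z=W[...,2]
near=(abs(W[...,0]-485)<40)&(W[...,1]>100)&(W[...,1]<400)&(d>0)
for n,a,b in (("carrier",36,48),("bed",19,29),("jaws",55,68),("post",80,95)):
    k,l,s,c=cv2.connectedComponentsWithStats((near&(z>a)&(z<b)).astype(np.uint8))
    for i in range(1,k):
        if s[i,4]>120: print(n,s[i],rect(W,l==i))
E
python3 m.py
```

```text
t: 29.07
ee_pos: [485.5, 197.6, 27.3]
orientation: [2.232, 2.21, 0.004]
ft_force: [-2.3, -0.9, 6.6]
width: 59.8
grasp_force: 30.0
t: 30.15
ee_pos: [485.2, 197.4, 148.3]
orientation: [2.231, 2.21, 0.005]
ft_force: [-0.6, -0.2, -0.3]
width: 79.0
grasp_force: 0.0
[485.2 197.4 148.3] [2.2313 2.2098 0.0052]
carrier [296 149  47   8 171] (array([485.5, 240.6]), array([ 6.6, 41.8]), 89.3, 171, array([485.6, 240.2,  45.2]))
carrier [ 289  179   64   36 2218] (array([486.4, 197.9]), array([34. , 60.1]), 89.3, 2218, array([486.5, 198.6,  41.3]))
carrier [297 217  46   5 175] (array([485. , 176.4]), array([ 1.3, 43.7]), 89.3, 175, array([484.6, 176.5,  42.5]))
bed [ 294    0   51   57 2801] (array([486.2, 347.7]), array([45.7, 44.7]), 89.1, 2801, array([486.5, 348. ,  23.4]))
bed [297 168  53  11 451] (array([489.4, 219. ]), array([ 9.5, 51.3]), 89.1, 451, array([486.2, 218.9,  23.4]))
jaws [ 292   57   55   92 3950] (array([485.9, 281.3]), array([71.3, 44.1]), 89.4, 3950, array([485.9, 280. ,  61.4]))
jaws [294 158  51  10 507] (array([485.4, 233.5]), array([ 8., 43.]), 89.4, 507, array([485.4, 233.6,  60.8]))
jaws [ 295  223   49   29 1335] (array([484.8, 164.2]), array([25.6, 44.1]), 89.7, 1335, array([484.9, 165.2,  61. ]))
post [300  77  39  24 919] (array([486. , 290.3]), array([16. , 27.9]), 89.4, 919, array([486. , 290.2,  86.6]))
```

The carrier is on the bed at (486,198), square to the gauge and about 1 mm off the bed's centre line. Now the post at (486,290).

```bash
python3 -m creep '{"delta_pos":[[0.008,0,0],[0.015,0,0],[0.02,0,0],[0.02,0,0.005],[0.015,0,0.01],[0.01,0,0.015],[0.0045,0,0.018],[0,0,0.015],[0,0,0.011],[0,0,0.006],[0,0,0],[0,0,0]],"twist":[[0,0,0],[0,0,0],[0,0,0],[0,0,0],[0,0,0],[0,0,0],[0,0,0],[0,0,0],[0,0,0],[0,0,0],[0,0,0],[0,0,0]]}' 0.65
```

```text
t: 31.2
ee_pos: [486.0, 289.8, 67.6]
orientation: [2.232, 2.21, 0.002]
ft_force: [-0.2, -0.3, 0.2]
width: 57.2
grasp_force: 0.0
```

```bash
python3 -m creep '{"delta_pos":[[0,0,0],[0,0,0],[0,0,0],[0,0,0],[0,0,0],[0,0,0],[0,0,0],[0,0,0]],"twist":[[0,0,0],[0,0,0],[0,0,0],[0,0,0],[0,0,0],[0,0,0],[0,0,0],[0,0,0]]}' 0.15 && python3 -m creep '{"delta_pos":[[-0.001,0,0],[-0.001,0,0],[-0.0015,0,0],[-0.0015,0,0],[-0.0015,0,0],[-0.0015,0,0],[-0.0015,0,0],[-0.0015,0,0],[-0.0015,0,0],[-0.0015,0,0],[-0.001,0,0],[-0.001,0,0],[0,0,0],[0,0,0],[0,0,0]],"twist":[[0,0,0],[0,0,0],[0,0,0],[0,0,0],[0,0,0],[0,0,0],[0,0,0],[0,0,0],[0,0,0],[0,0,0],[0,0,0],[0,0,0],[0,0,0],[0,0,0],[0,0,0]]}'; python3 m.py
```

```text
t: 31.87
ee_pos: [485.2, 289.9, 68.5]
orientation: [-2.232, -2.21, -0.001]
ft_force: [-3.9, 0.7, 5.5]
width: 28.0
grasp_force: 30.0
t: 33.12
ee_pos: [485.0, 274.8, 68.5]
orientation: [-2.232, -2.209, -0.003]
ft_force: [-5.3, 4.5, 3.5]
width: 28.1
grasp_force: 30.0
[485.  274.8  68.5] [-2.2322 -2.2093 -0.0031]
carrier [288 185  66   5 224] (array([485.9, 302.1]), array([ 1.1, 42.6]), 89.8, 224, array([485.6, 302.3,  42.1]))
carrier [ 283  315   79   26 1591] (array([486.4, 193.8]), array([23.4, 59.5]), 88.8, 1591, array([485.7, 191.9,  41.4]))
bed [ 288   80   65  105 6500] (array([486. , 336.2]), array([70.4, 45. ]), 89.5, 6500, array([486.3, 337.6,  23.4]))
jaws [ 284  191   73   40 2478] (array([485.9, 290.9]), array([23.6, 44. ]), 88.9, 2478, array([485.9, 292.6,  60.9]))
jaws [295 265  52  10 461] (array([485.6, 252.7]), array([ 7.2, 32.7]), 89.9, 461, array([485.6, 252.6,  62.1]))
jaws [288 306  66  15 974] (array([485.3, 219. ]), array([ 9.1, 43.7]), 89.3, 974, array([485.2, 219.9,  59.9]))
post [ 275  229   92   46 2075] (array([485.7, 276.2]), array([21.8, 45.9]), 89.5, 2075, array([485.8, 278.6,  86.7]))
```

```bash
python3 -m creep '{"delta_pos":[[-0.001,0,0],[-0.001,0,0],[-0.001,0,0],[-0.001,0,0],[-0.001,0,0],[-0.001,0,0],[-0.001,0,0],[-0.001,0,0],[0,0,0],[0,0,0],[0,0,0]],"twist":[[0,0,0],[0,0,0],[0,0,0],[0,0,0],[0,0,0],[0,0,0],[0,0,0],[0,0,0],[0,0,0],[0,0,0],[0,0,0]]}'; python3 m.py | grep -v bed
python3 - <<'E'
from h import *
for n in("top","side"):
    im,d=get_image(n);np.savez(n+"7.npz",im=im,d=d)
E
```

```text
t: 34.08
ee_pos: [485.0, 267.1, 68.5]
orientation: [-2.232, -2.209, -0.004]
ft_force: [-6.4, 7.4, 3.4]
width: 27.6
grasp_force: 30.0
[485.  267.1  68.5] [-2.2321 -2.209  -0.0037]
carrier [288 185  66   5 228] (array([485.9, 294.6]), array([ 0.8, 42.3]), 89.6, 228, array([486.2, 294.6,  42.1]))
carrier [ 283  315   79   26 1878] (array([486.2, 186.6]), array([22.5, 59.3]), 89.6, 1878, array([485.4, 186.3,  41.4]))
jaws [ 284  191   73   40 2482] (array([485.7, 283.4]), array([23.1, 44.2]), 88.8, 2482, array([485.8, 285. ,  61. ]))
jaws [295 265  52  10 461] (array([485.6, 245.3]), array([ 7.9, 32.8]), 88.9, 461, array([485.6, 245. ,  62.1]))
jaws [288 306  66  10 649] (array([485.2, 214.7]), array([ 8.1, 43.4]), 89.6, 649, array([485.2, 214.8,  60.8]))
post [ 275  229   92   46 2076] (array([485.6, 268.7]), array([21.7, 45.7]), 89.4, 2076, array([485.7, 270.9,  86.8]))
```

```bash
python3 -m creep '{"delta_pos":[[-0.0006,0,0],[-0.0006,0,0],[0,0,0],[0,0,0],[0,0,0]],"twist":[[0,0,0],[0,0,0],[0,0,0],[0,0,0],[0,0,0]]}' && python3 -m creep '{"delta_pos":[[0,0,0],[0,0,0],[0,0,0],[0,0,0],[0,0,-0.006],[0,0,-0.015],[0,0,-0.025],[-0.02,0,-0.025],[-0.03,0,-0.02],[-0.03,0,-0.01],[-0.02,0,0],[0,0,0],[0,0,0],[0,0,0]],"twist":[[0,0,0],[0,0,0],[0,0,0],[0,0,0],[0,0,0],[0,0,0],[0,0,0],[0,0,0],[0,0,0],[0,0,0],[0,0,0],[0,0,0],[0,0,0],[0,0,0]]}' 0.6; python3 m.py
```

```text
t: 34.65
ee_pos: [485.0, 266.1, 68.5]
orientation: [-2.232, -2.209, -0.004]
ft_force: [-5.7, 8.2, 3.8]
width: 27.5
grasp_force: 30.0
t: 35.82
ee_pos: [484.9, 165.0, 169.0]
orientation: [2.232, 2.21, 0.004]
ft_force: [0.3, -0.3, 0.5]
width: 52.8
grasp_force: 0.0
[484.9 165.  169. ] [2.2324 2.2095 0.0039]
carrier [ 290  148   61   36 2022] (array([486.4, 193.3]), array([34.3, 59.9]), 89.6, 2022, array([486.5, 192.7,  41.6]))
bed [ 295    0   48   51 2352] (array([486. , 324.4]), array([44.1, 45. ]), 89.0, 2352, array([486.3, 324.4,  23.4]))
jaws [ 294   51   51   87 3468] (array([485.8, 257.9]), array([72.4, 44.2]), 89.5, 3468, array([485.6, 256.4,  61.3]))
jaws [296 141  48   9 429] (array([485.7, 214.5]), array([ 7.4, 43.2]), 89.4, 429, array([485.5, 214.6,  60.8]))
jaws [ 296  185   47   27 1228] (array([484.8, 164. ]), array([25.6, 43.9]), 89.7, 1228, array([485. , 164.8,  61.2]))
post [302  70  35  22 758] (array([485.9, 266.2]), array([15.6, 27. ]), 89.0, 758, array([485.8, 266.1,  86.7]))
```

Run:
```python
from h import *
im,d=get_image("wrist"); s,_=get_image("side"); t,_=get_image("top")
a=cv2.resize(im[40:240,220:420],(400,400)); b=cv2.resize(s[100:360,200:460],(400,400)); 
cv2.imwrite("pics/fin.png",np.clip(np.hstack([a,b])[:,:,::-1]*1.4,0,255).astype(np.uint8))
W=world(d:=get_image("top")[1],camera_params("top")); z=W[...,2]
xc=np.array([.9882,-.1530,0]);o=np.array([521.7,-242.7,0]); x=(W-o)@xc
m=(z>70)&(z<160)&(abs(W[...,1]+255)<60)&(x>50)&(x<130)&(d>0); print("lid slope",np.polyfit(z[m],x[m],1),m.sum())
m=(abs(W[...,0]-650)<40)&(abs(W[...,1]+21)<40)&(z>10)&(d>0); print("cap",rect(W,m))
```

```text
lid slope [ 0.35319723 37.9589589 ] 866
cap (array([647.3, -27.8]), array([62.2, 49.4]), 72.0, 189, array([649.3, -21.7,  16.9]))
```

View pics/fin.png

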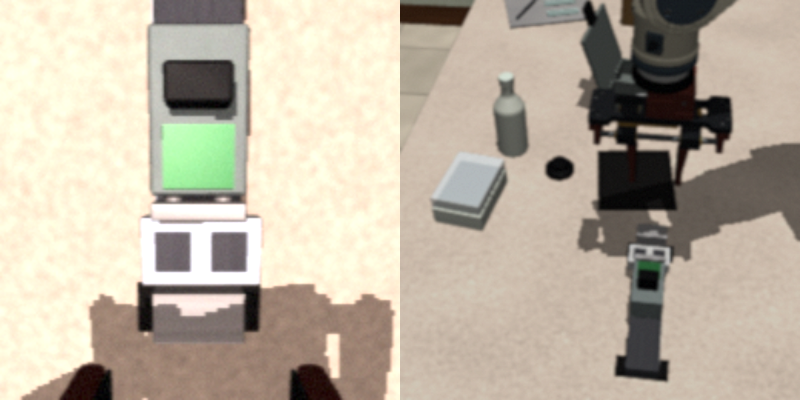

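The left half shows the carrier, (140–261, 216–286), snug and square between the fixed jaw and the sprung face, with a part gap left behind the face. The right half shows the lid open and the bottle, box and cap in place. Handing in.

```bash
python3 -c "from workcell import close_job; print(close_job())"
```

```text
the job is handed in; nothing more can be done
None
```

The job is handed in: by the camera checks the lid rests open on its stop, the carrier is snug and square in the gauge (about 1 mm off the bed's centre line), and the sprung face is pressed in about 4 to 4.6 mm of 8; the adapter was not touched, and the bottle, box and cap look undisturbed.

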